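Lock the welding positioner

ROBOT

A 6-joint arm with a two-finger parallel gripper is mounted at the origin on the work surface. World frame = base frame: x ahead of the robot, y to its left, z up, the work surface at z = 0. Lengths are in m, angles in rad, forces in N, time in s.
With the tool pointing down it reaches from about 0.225 to 0.875 m from the base axis. Payload 3.4 kg.
Tool frame: the origin (TCP) lies midway between the tips of the shut fingers; the grasp point (between the pads) lies 19 mm behind it; z points along the fingers, y is the line along which they close (so a half turn about z gives the same grasp; the last joint's range is limited). The gripper opens to 85 mm and grips with 20 to 120 N. Pads are 22 mm wide; open, the fingers measure 114 mm over their backs; the gripper's body (76 mm by 85 mm) begins 54 mm behind the grasp point. The pads swing forward as they close: fully open they stand 13 mm farther back than shut.
Start: joints at [-1.42, 0.276, 1.505, -0, 1.361, -0.121], TCP at [0.154, -0.554, 0.231] pointing down, gripper open.
Joint ranges: [-2.89, 2.89], [-0.75, 2.08], [0.22, 2.7], [-1.18, 4.32], [0.11, 2.71], [-2.7, 2.7]. Speed limits (rad/s): [2.57, 2.57, 3.14, 3.14, 3.14, 3.14].

INTERFACE

Orientations are given as a unit quaternion [w, x, y, z].
In Python, from rig import * gives the robot as it stands.
- The arm moves only by the tool apply_moves, never from a script. Its argument "steps" is one flat list of numbers, 4 for each row, row after row: the shift along the world's x, y, z in cm, then the turn about the world's z in degrees. A call has 1 to 8 rows; each row is the pose to reach, as a shift and turn from the pose commanded when the call began; what a row does not reach only later rows make up. A row lasts 1/12 s, in which the tool goes at most 41.7 mm and 7.16 degrees, less where a joint would pass 70% of its speed; a pose out of reach is approached as far as the arm can. A call with a gripper value outside its range is refused whole. "jaw" is the closure in counts, from 0 (fully open) to 255 (shut), set as the call begins (left out, the last holds). The fingers move at their own pace and stop on an object; "newtons" is the grip in N (left out, the last holds). Time passes only in rows, so rows that repeat a pose let the fingers close. It gives the time, the measured TCP pose, the force, the opening and the grip force at its end, in the units of the state.
- get_state(): the state, without advancing time (a new reading comes with each control period).
- get_image(name): name is "side" or "top" or "wrist"; returns the picture (384x512x3 uint8, red, green, blue); there is no depth.
- calibration(name): a dict with "fx", "fy", "cx", "cy" (pixels), "xyz" and "rotation" of the camera in the world. Camera axes: x right, y up, looking along -z (the intrinsics and any distortion apply to the point x, -y, -z); pixel columns grow to the right and rows downward; lengths in m; the calibration is good to about 2 mm. A picture is of the moment at which its call begins: read the wrist's pose just before it. calibration takes no time and is no camera call; for the wrist camera it gives the pose at the moment of the call.
- sign_off(): hands the job in; it is judged then, once.
The state is a dict: "clock": time; "qpos": joint angles; "qd": joint speeds; "effort": joint torques, N m; "position": TCP position; "ee_rot": TCP orientation; "contact_force": force on the tool from outside, world axes, zero at the start; "moment": the same for the moment, N m; "width": finger opening in m; "gripper_force": force on a finger pad.
Only numpy, scipy, OpenCV 4.12 (cv2) and the standard library are available. Lean on these libraries where they do the work, as an engineer would, in place of code of your own. Each camera call takes 0.05 s, during which the arm holds its last target. There are 200 camera calls.

TASK

Lock the turntable of the welding positioner, pushing with the fingertips only: turn the slotted disc (its upright stud is there to be pushed) until the notch in its rim faces the lock bar, then push the bar forward by its upright rear plate until it is fully home in the notch, the plate against the guide. Do not lift the bar or tip it out of its guide, and leave the other things on the bench where they are.

Things in the scene. Friction and masses are not known exactly. Their poses are not given: they have to be found in the camera images.
- positioner: fixed base plate of the welding positioner, dark grey, 210 x 330 x 20 mm (x -105 to 105, y -100 to 230 mm). Origin: on the bench, straight below the disc's axis; z up. The lock bar lies along this frame's +y axis and slides in to -y. A light grey guide on the plate (x -24 to 24, y 96 to 150 mm, top 48 mm above the bench) holds the bar; a 20 mm wide rail under the bar, top at 26 mm, runs on to y 225 mm.
- disc (a joint): turn of the slotted steel disc (170 mm across, 14 mm thick, top 40 mm above the bench) about the upright axis over the positioner's origin, rad, counter-clockwise from above. Lined up with the bar at 0 and 6.28; starts from 1.0 to 5.28. Turns either way, light friction 0.12 N m, stays where left. A tube stub 32 x 32 mm, top at 68 mm, stands on its middle.
- notch (a point): mouth of the only notch in the disc's rim, at the height of the disc's top, 85 mm from the axis. The notch is 26 mm wide, parallel-sided, and reaches in to 50 mm from the axis. It faces the bar when this point lies on the positioner's +y axis, straight in front of the bar's nose.
- stud (a point): centre of the top of the upright black stud on the disc, for pushing the disc round: 18 mm across, 45 mm tall (40 to 85 mm above the bench), 66 mm from the axis, straight across the disc from the notch.
- lock_bar: loose steel lock bar, about 0.3 kg, lying in the guide. Origin: under the tip of its rounded nose, 26 mm above the bench; its +y axis runs back along the bar. Bar 18 mm wide, 14 mm thick, 95 mm from the nose tip to the push plate. It slides with 1.5 mm play on either side, against 1 to 5 N of friction, and stays where it is left.
- bar_nose (a point): tip of the bar's rounded nose, on its top face, 40 mm above the bench. It starts 98 to 115 mm from the disc's axis; with the bar home it is 55 mm from the axis, 30 mm inside the notch.
- push_plate (a point): top of the rear face of the push plate, the upright plate across the bar's tail: 44 mm wide, 12 mm thick, from 26 to 76 mm above the bench. The point is in the middle of its width, 107 mm behind the nose tip. Pushing this rear face slides the bar in; the bar is home when the plate's front face meets the guide, a rigid stop (the point is then 162 mm from the axis).
- pipe_stub: bystander, leave it alone: short rusty pipe stub, 42 mm across and 50 mm tall, standing on the base plate beside the push plate's run. Origin: middle of its underside.
- hex_nut: bystander, leave it alone: big steel hex nut, 38 mm across corners and 18 mm tall, lying on the base plate on the other side of the bar. Origin: middle of its underside.
- magnet: bystander, leave it alone: red welding magnet, about 75 x 53 x 18 mm, lying on the bench beyond the base plate. Origin: middle of its underside.
- hammer: bystander, leave it alone: hammer with a wooden handle, 260 mm long, lying on the bench behind the push plate, past the end of the base plate. Origin: middle of its underside.
- wrench: bystander, leave it alone: steel wrench, 180 mm long, lying on the bench past the disc's end of the base plate. Origin: middle of its underside.
- brush: bystander, leave it alone: brush with a wooden handle, 200 mm long, lying on the bench beyond the base plate. Origin: middle of its underside.
- paste_jar: bystander, leave it alone: white jar, 56 mm across and 90 mm tall, standing on the bench beyond the disc. Origin: middle of its underside.
Not all that is in view belongs to the job. Leave any orange or pink look-alike of the lock_bar alone.

How it is judged:
On the way, in this order (a step that is already met when the one before it is completed fails the run):
1. the disc's notch stands in front of the lock bar while the bar is still outside the disc (x of notch in the frame of positioner between -0.011 and 0.011 m and y of notch in the frame of positioner above 0.05 m and y of bar_nose in the frame of positioner above 0.08 m), for 0.05 s.
2. the lock bar is fully home in the notch (y of bar_nose in the frame of positioner below 0.0595 m and x of bar_nose in the frame of positioner between -0.006 and 0.006 m), for 0.2 s.
At the end, for the whole second after the job is handed in: The notch is lined up with the bar (centre of its mouth within 8 mm of the positioner's y axis), the bar lies flat in its guide with its nose at most 59.5 mm from the disc's axis (within 4.5 mm of fully home) and within 6 mm of the guide's centre line, and it is at rest (all of step 2 and x of notch in the frame of positioner between -0.008 and 0.008 m and y of notch in the frame of positioner above 0.05 m and height (world z) of lock_bar between 0.022 and 0.03 m and angle between lock_bar's own z axis and vertical below 0.08 rad and linear speed of lock_bar below 0.01 m/s); the robot touches nothing.
It fails at once if the lock bar is lifted or tipped out of its guide (height (world z) of lock_bar above 0.036 m or height (world z) of push_plate above 0.09 m or angle between lock_bar's own z axis and vertical above 0.25 rad).
It fails at once if one of the other things on the bench is moved by more than 25 mm (distance of any of pipe_stub, hex_nut, magnet, hammer, wrench, brush, paste_jar from where it was at the start of the episode above 0.025 m).
It also fails if it takes over 53 s, if anything falls off the work surface, if the arm or the gripper's body presses on something with over 40 N, if the wrist force passes 120 N, or if a joint passes its speed limit or range.

## Working session

There is one attempt and no reset: what is moved stays moved. The work goes in short steps, Python scripts to look and compute and a tool call to move; the robot and the scene stay as the last step left them, time stands still between calls to the robot, and variables do not carry over. Pictures are saved under pics/ and viewed, at most 10 in all, crops included, and the job is handed in when it is done.

Besides the shell and the picture viewer there is one more tool, called after "Request:" as a command line: name --argument value ..., lists and objects as JSON in quotes. apply_moves: Moves the arm, as the interface text tells. Its arguments: {"type":"object","properties":{"steps":{"type":"array","items":{"type":"number"}},"jaw":{"type":"number"},"newtons":{"type":"number"}},"required":["steps"]}

```bash
mkdir -p pics; cat > h.py <<'E'
from rig import *
import numpy as np, cv2
def ray(c,u,v):
    d=np.array([(u-c["cx"])/c["fx"],-(v-c["cy"])/c["fy"],-1.0]); R=np.array(c["rotation"])
    if R.shape!=(3,3):
        from scipy.spatial.transform import Rotation as Ro
        R=Ro.from_quat(np.r_[R[1:],R[0]]).as_matrix()
    return np.array(c["xyz"]),R@d
def onplane(c,u,v,z):
    o,d=ray(c,u,v); return o+d*(z-o[2])/d[2]
E
python3 - <<'E'
from h import *
a=get_image("top");b=get_image("side")
cv2.imwrite("pics/top.png",cv2.resize(a[...,::-1],(800,600),interpolation=cv2.INTER_CUBIC)); cv2.imwrite("pics/side.png",b[...,::-1])
np.save("top.npy",a);np.save("side.npy",b)
print(calibration("top"),calibration("side"))
E
```

```text
{'fx': 431.21202518231524, 'fy': 431.21202518231524, 'cx': 257.6039529356237, 'cy': 192.37602987453448, 'xyz': array([0.44417014, 0.02694104, 1.07397294]), 'rotation': array([ 0.71556441,  0.02714288, -0.02708737, -0.69749345])} {'fx': 471.4137089211892, 'fy': 471.4137089211892, 'cx': 256.1495742697529, 'cy': 192.19166154527963, 'xyz': array([0.34690102, 0.71949574, 0.70125671]), 'rotation': array([-0.08129393, -0.04604285,  0.40902803,  0.90772651])}
```

View pics/top.png

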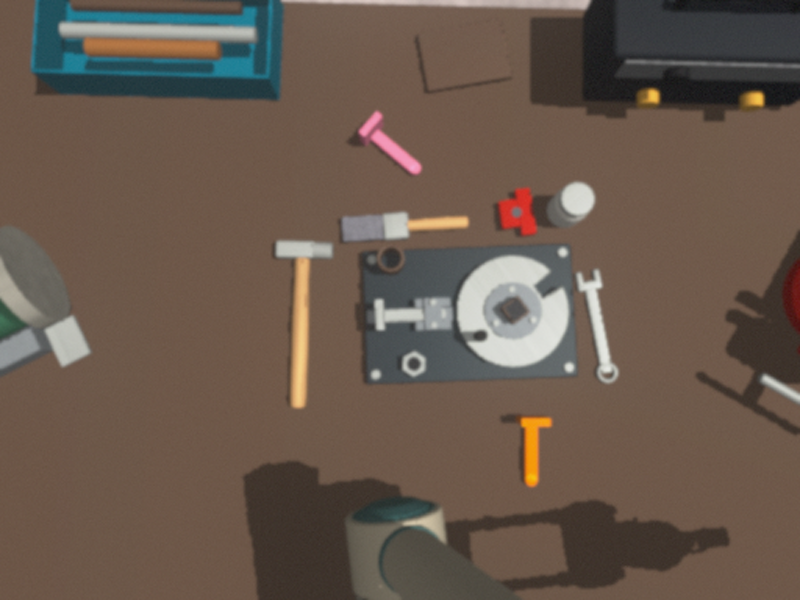

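View pics/side.png

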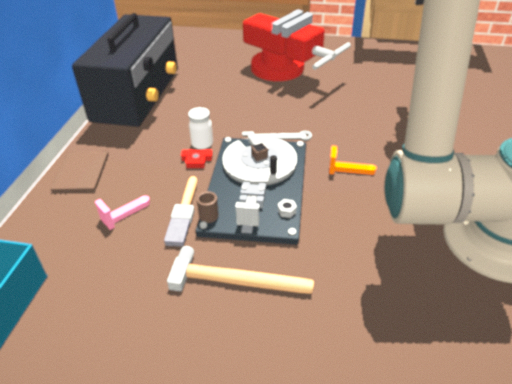

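The top view (scaled 1.5625x) shows the disc centred near (513,310), the notch at upper right near (552,284), the black stud near (481,335), and the push plate at (379,314). The pipe is at (390,259) and the nut at (413,363). The side view agrees with this. Next I turn these into world points.

```bash
python3 - <<'E'
from h import *
a=np.load("top.npy");c=calibration("top");s=1.5625
hsv=cv2.cvtColor(a,cv2.COLOR_RGB2HSV)
m=((hsv[...,2]>140)&(hsv[...,1]<60)).astype(np.uint8)
m[:, :int(455/s)]=0;m[:int(245/s)]=0;m[int(375/s):]=0;m[:,int(573/s):]=0
n,l,st,ce=cv2.connectedComponentsWithStats(m)
k=1+np.argmax(st[1:,4]); cs,_=cv2.findContours((l==k).astype(np.uint8),0,cv2.CHAIN_APPROX_NONE)
P=max(cs,key=len)[:,0,:]
W=np.array([onplane(c,u,v,.04)[:2] for u,v in P])
# robust circle
from scipy.optimize import least_squares
r=least_squares(lambda p:np.hypot(*(W-p[:2]).T)-.085,W.mean(0),loss='soft_l1',f_scale=.001)
print("disc",r.x,"px r", cv2.minEnclosingCircle(P))
C=r.x
d=np.hypot(*(W-C).T); N=W[d<.075]; print("notch contour mean",N.mean(0),np.degrees(np.arctan2(*(N.mean(0)-C)[::-1])),len(N))
# bolts on plate & corners
for n_,u,v,z in [("boltTL",371,260,.022),("boltTR",563,252,.022),("boltBL",376,375,.022),("boltBR",570,367,.022),("TL",361,251,.02),("TR",573,244,.02),("BR",577,377,.02),("BL",367,383,.02),("stud",482,335,.085),("plateTop",379,314,.076),("pl1",378,299,.076),("pl2",379,329,.076),("pipe",390,259,.07),("nut",413,364,.038)]:
    print(n_,onplane(c,u/s,v/s,z)[:2].round(4))
st=get_state();print(st["position"],st["ee_rot"],st["clock"])
cr=a[145:255,220:380];cv2.imwrite("pics/crop.png",cv2.resize(cr[...,::-1],(800,550),interpolation=cv2.INTER_CUBIC))
E
```

```text
disc [ 0.51286495 -0.14166325] px r ((328.0755615234375, 198.9517059326172), 36.11088562011719)
notch contour mean [ 0.51307224 -0.14174744] -22.10611482606049 48
boltTL [0.5878 0.0792]
boltTR [ 0.6082 -0.2227]
boltBL [0.4081 0.0662]
boltBR [ 0.4282 -0.2349]
TL [0.6019 0.0955]
TR [ 0.6217 -0.2389]
BR [ 0.4129 -0.2464]
BL [0.3953 0.0799]
stud [ 0.4726 -0.0898]
plateTop [0.5    0.0623]
pl1 [0.5223 0.0645]
pl2 [0.4778 0.0617]
pipe [0.5835 0.0484]
nut [0.4269 0.0095]
[ 0.15428556 -0.5534289   0.23051937] [-8.24519246e-04  9.90780889e-01  1.35471585e-01 -5.62957039e-06] 0.1
```

View pics/crop.png

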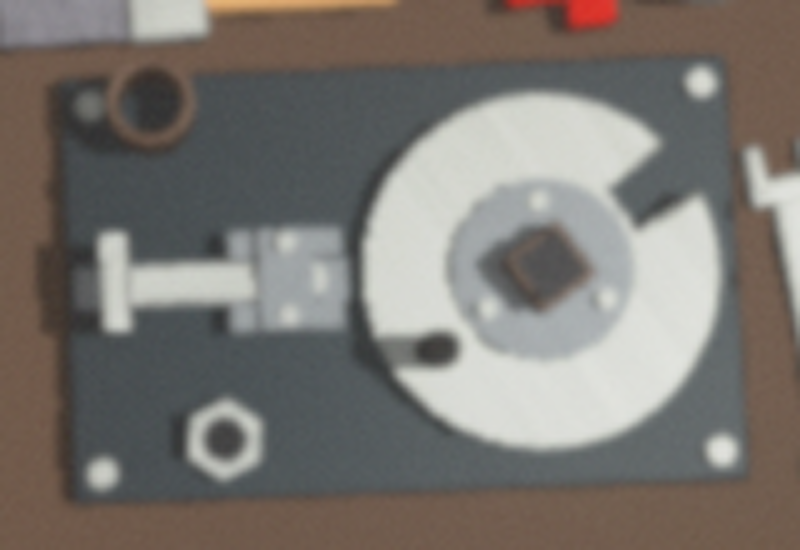

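The crop (5x) shows the notch mouth corners at (660,142) and (700,198), the stud top at about (440,347) and the push plate at about (115,282).

Checks against the given sizes:

| Quantity | Measured | Given |
|---|---|---|
| Stud radius from axis | 66 mm | 66 mm |
| Plate bolts, positioner yaw | +3.9° | – |
| Axis position | (0.5127, -0.142) | – |
| Bar nose distance from axis | about 104 mm | 98 to 115 mm |

The disc has to turn +146° counter-clockwise. I'm going over to the clockwise side of the stud with the fingers shut.

Request:
apply_moves --steps '[35.3,47.8,0,-8,35.3,47.8,0,-8,35.3,47.8,0,-8,35.3,47.8,0,-8,35.3,47.8,0,-8,35.3,47.8,0,-8,35.3,47.8,0,-8,35.3,47.8,0,-8]' --jaw 255

```text
clock: 0.77
position: [0.3529, -0.2838, 0.2312]
ee_rot: [-0.0, 0.998, 0.066, -0.0]
contact_force: [0.6, -1.2, -0.4]
width: -0.0003
gripper_force: 0.0
```

Request:
apply_moves --steps '[15.5,20.9,0,0,15.5,20.9,0,0,15.5,20.9,0,0,15.5,20.9,0,0,15.5,20.9,0,0,15.5,20.9,0,0,15.5,20.9,0,0,15.5,20.9,0,0]'

```text
clock: 1.43
position: [0.5086, -0.0742, 0.2307]
ee_rot: [-0.0, 0.998, 0.068, -0.0]
contact_force: [0.2, -1.4, -0.3]
width: 0.0001
gripper_force: 0.0
```

```bash
python3 - <<'E'
from h import *
s=get_state();print(s["position"],s["qpos"]);c=calibration("wrist")
b=get_image("wrist");cv2.imwrite("pics/w1.png",b[...,::-1]);print(c["xyz"])
R0,_=ray(c,0,0)
# project expected stud top, plate, for check
from scipy.spatial.transform import Rotation as Ro
q=c["rotation"];R=Ro.from_quat(np.r_[q[1:],q[0]]).as_matrix()
for n,p in [("stud",[.4726,-.0898,.085]),("axis",[.5127,-.1422,.068]),("pp",[.5,.062,.076])]:
    x=R.T@(np.array(p)-c["xyz"]);print(n,c["cx"]-c["fx"]*x[0]/x[2],c["cy"]+c["fy"]*x[1]/x[2])
E
```

```text
[ 0.50862754 -0.07424802  0.23073822] [-2.80878745e-01  1.84545431e-01  1.63082623e+00  7.15806859e-04
  1.32681174e+00  1.15280273e+00]
[ 0.57913587 -0.06436994  0.37307262]
stud 265.45409458232075 211.856598452048
axis 314.4818329315404 180.46034583625084
pp 134.81079476211622 168.97607023017727
```

View pics/w1.png

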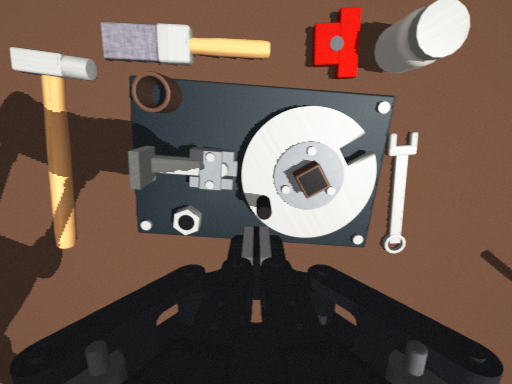

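The wrist view agrees with the prediction: stud top at about (265,210) against (265,212), and axis at about (314,180). The fingers are clear on its clockwise side, so I descend.

Request:
apply_moves --steps '[0,-0.2,-4,0,0,-0.2,-8,0,0,-0.2,-12,0,0,-0.2,-15,0,0,-0.2,-17,0,0,-0.2,-17.7,0,0,-0.2,-17.7,0]'

```text
clock: 2.07
position: [0.5052, -0.0798, 0.0528]
ee_rot: [-0.0, 0.998, 0.065, -0.002]
contact_force: [0.2, 0.5, 0.6]
width: 0.0001
gripper_force: 0.0
```

```bash
python3 - <<'E'
from h import *
s=get_state();print(s["position"])
p=s["position"][:2];C=np.array([.5127,-.1422]);d=p-C;th0=np.degrees(np.arctan2(d[1],d[0]));print(th0,np.hypot(*d))
for th in range(100,261,4):
    q=C+.066*np.array([np.cos(np.radians(th)),np.sin(np.radians(th))]);print(th,((q-p)*100).round(1))
E
```

```text
[ 0.50516073 -0.07984538  0.05276587]
96.89414158580625 0.06280875520063782
100 [-0.4  0.3]
104 [-0.8  0.2]
108 [-1.3  0. ]
112 [-1.7 -0.1]
116 [-2.1 -0.3]
120 [-2.5 -0.5]
124 [-2.9 -0.8]
128 [-3.3 -1. ]
132 [-3.7 -1.3]
136 [-4.  -1.7]
140 [-4.3 -2. ]
144 [-4.6 -2.4]
148 [-4.8 -2.7]
152 [-5.1 -3.1]
156 [-5.3 -3.6]
160 [-5.4 -4. ]
164 [-5.6 -4.4]
168 [-5.7 -4.9]
172 [-5.8 -5.3]
176 [-5.8 -5.8]
180 [-5.8 -6.2]
184 [-5.8 -6.7]
188 [-5.8 -7.2]
192 [-5.7 -7.6]
196 [-5.6 -8.1]
200 [-5.4 -8.5]
204 [-5.3 -8.9]
208 [-5.1 -9.3]
212 [-4.8 -9.7]
216 [ -4.6 -10.1]
220 [ -4.3 -10.5]
224 [ -4.  -10.8]
228 [ -3.7 -11.1]
232 [ -3.3 -11.4]
236 [ -2.9 -11.7]
240 [ -2.5 -12. ]
244 [ -2.1 -12.2]
248 [ -1.7 -12.4]
252 [ -1.3 -12.5]
256 [ -0.8 -12.6]
260 [ -0.4 -12.7]
```

Request:
apply_moves --steps '[-0.4,0.3,0,3,-0.8,0.2,0,7,-1.3,0,0,11,-1.7,-0.1,0,15,-2.1,-0.3,0,19,-2.5,-0.5,0,23,-2.9,-0.8,0,27,-3.3,-1.0,0,31]'

```text
clock: 2.73
position: [0.476, -0.0899, 0.0566]
ee_rot: [0.001, 0.944, 0.331, 0.002]
contact_force: [2.4, 0.4, -1.4]
width: 0.0003
gripper_force: 1.1
```

Request:
apply_moves --steps '[-0.4,-0.3,0,4,-0.7,-0.7,0,8,-1.0,-1.0,0,12,-1.3,-1.4,0,16,-1.5,-1.7,0,20,-1.8,-2.1,0,24,-2.0,-2.6,0,28,-2.1,-3.0,0,32]'

```text
clock: 3.4
position: [0.4544, -0.1198, 0.0565]
ee_rot: [0.002, 0.816, 0.579, 0.001]
contact_force: [-0.6, 2.1, 1.4]
width: 0.0
gripper_force: 1.0
```

```bash
python3 - <<'E'
from h import *
s=get_state();p=s["position"][:2];C=np.array([.5127,-.1422]);d=p-C;print(s["position"],np.degrees(np.arctan2(d[1],d[0])),np.hypot(*d),s["contact_force"])
b=get_image("top");cv2.imwrite("pics/t2.png",cv2.resize(b[130:270,210:390][...,::-1],(720,560),interpolation=cv2.INTER_CUBIC))
E
```

```text
[ 0.4544035  -0.11983351  0.05648834] 159.00979984803126 0.062439900398162794 [-0.64231735  2.14706287  1.3507904 ]
```

View pics/t2.png

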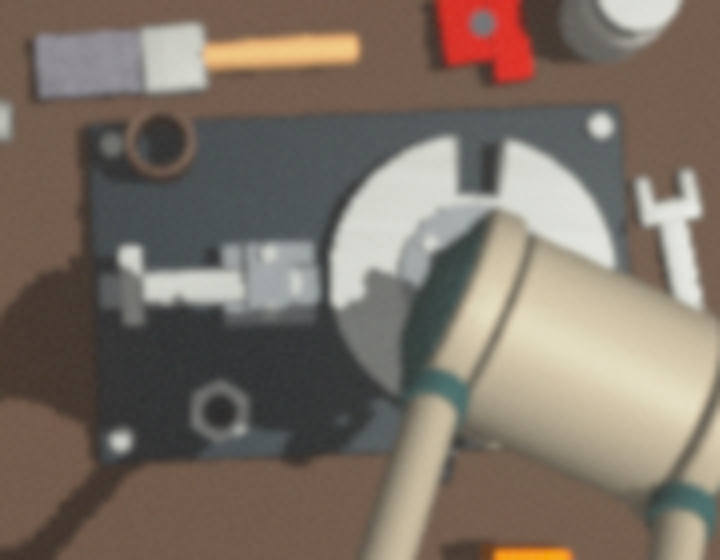

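The notch at (478,170) now points about straight +x (world 0°), so the push works. The stud leads the finger by about 21°, so I continue round.

Request:
apply_moves --steps '[-0.3,-0.5,0,4,-0.6,-0.9,0,8,-0.7,-1.3,0,12,-0.8,-1.8,0,16,-0.8,-2.2,0,20,-0.8,-2.7,0,24,-0.7,-3.2,0,28,-0.6,-3.6,0,32]'

```text
clock: 4.12
position: [0.4483, -0.1556, 0.0562]
ee_rot: [0.001, 0.625, 0.781, 0.001]
contact_force: [-0.6, 3.0, 1.8]
width: 0.0001
gripper_force: 1.1
```

Request:
apply_moves --steps '[0.1,-0.5,0,4,0.3,-0.9,0,8,0.5,-1.3,0,12,0.7,-1.7,0,16,1.0,-2.1,0,20,1.3,-2.5,0,24,1.6,-2.8,0,28,1.9,-3.1,0,32]'

```text
clock: 4.78
position: [0.4658, -0.1865, 0.0558]
ee_rot: [0.0, 0.385, 0.923, -0.0]
contact_force: [-2.8, 1.0, 0.4]
width: -0.0002
gripper_force: 1.0
```

```bash
cat > look.py <<'E'
from h import *
import sys
s=get_state();p=s["position"][:2];C=np.array([.5127,-.1422]);d=p-C;th=np.degrees(np.arctan2(d[1],d[0]))%360
print(s["position"],th,np.hypot(*d),s["clock"])
for t in np.arange(th+3,th+30,3):
    q=C+.066*np.array([np.cos(np.radians(t)),np.sin(np.radians(t))]);print(round(t),((q-p)*100).round(1))
b=get_image("top");c=calibration("top")
g=cv2.cvtColor(b,cv2.COLOR_RGB2GRAY)
# sample on circle r=.078 (and .07) for the notch: world angles 20..150
for r in (.078,.07,.06):
    out=[]
    q=c["rotation"]
    from scipy.spatial.transform import Rotation as Ro
    R=Ro.from_quat(np.r_[q[1:],q[0]]).as_matrix()
    A=np.arange(20,150,1)
    for a in A:
        P=np.array([C[0]+r*np.cos(np.radians(a)),C[1]+r*np.sin(np.radians(a)),.04])
        x=R.T@(P-c["xyz"]);out.append(cv2.getRectSubPix(g,(1,1),(float(c["cx"]-c["fx"]*x[0]/x[2]),float(c["cy"]+c["fy"]*x[1]/x[2])))[0,0])
    print(r,[int(v) for v in out[::3]])
cv2.imwrite(sys.argv[1],cv2.resize(b[130:270,210:390][...,::-1],(720,560),interpolation=cv2.INTER_CUBIC))
E
python3 look.py pics/t3.png
```

```text
[ 0.46579659 -0.18649271  0.05576642] 223.36022584852086 0.06451180881559394 4.7833
226 [ 0.1 -0.3]
229 [ 0.4 -0.6]
232 [ 0.7 -0.8]
235 [ 0.9 -1. ]
238 [ 1.2 -1.2]
241 [ 1.5 -1.4]
244 [ 1.8 -1.5]
247 [ 2.1 -1.7]
250 [ 2.5 -1.8]
0.078 [217, 214, 214, 212, 212, 211, 212, 212, 212, 210, 179, 114, 68, 77, 89, 90, 90, 118, 184, 213, 215, 215, 214, 213, 212, 212, 185, 135, 120, 117, 117, 118, 118, 116, 117, 117, 118, 119, 118, 115, 115, 118, 118, 117]
0.07 [216, 216, 216, 216, 215, 215, 212, 212, 211, 202, 162, 104, 68, 80, 89, 89, 91, 111, 169, 206, 213, 213, 214, 216, 216, 216, 196, 140, 118, 118, 117, 117, 116, 118, 116, 117, 118, 118, 115, 117, 117, 117, 118, 117]
0.06 [217, 215, 216, 216, 215, 216, 216, 216, 213, 195, 151, 94, 68, 75, 75, 76, 79, 92, 141, 197, 215, 217, 217, 217, 217, 215, 201, 156, 122, 117, 117, 116, 116, 117, 117, 120, 117, 116, 117, 117, 115, 118, 118, 117]
```

View pics/t3.png

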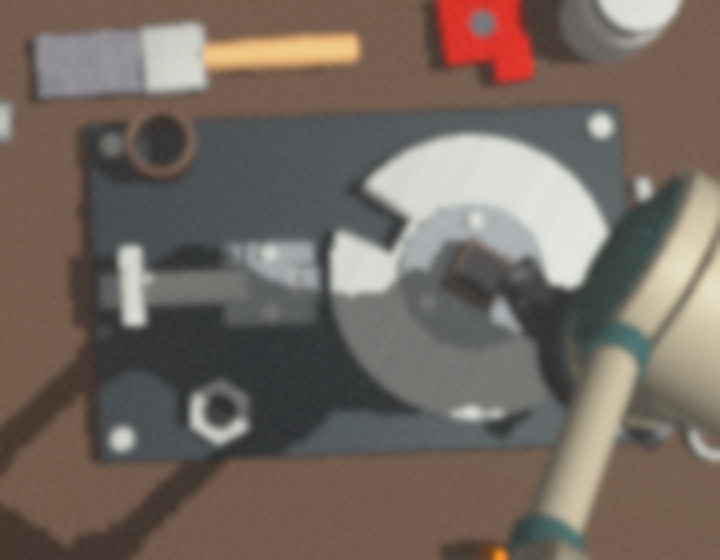

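The notch centre reads 62° and needs 93.9°, so I have 32° to go. The notch is at (385,215) in the crop.

Request:
apply_moves --steps '[0.4,-0.5,0,5,0.8,-0.9,0,10,1.3,-1.25,0,15,1.75,-1.5,0,19,2.1,-1.7,0,23,2.4,-1.8,0,26,2.7,-1.9,0,28,2.8,-1.95,0,29]'

```text
clock: 5.5
position: [0.4943, -0.2053, 0.0554]
ee_rot: [0.0, 0.144, 0.99, 0.0]
contact_force: [-2.0, 1.9, 1.8]
width: -0.0001
gripper_force: 1.1
```

```bash
python3 look.py pics/t4.png
```

```text
[ 0.49430004 -0.20534035  0.0553608 ] 253.75315659051637 0.0657667302106492 5.5
257 [ 0.3 -0.1]
260 [ 0.7 -0.2]
263 [ 1.  -0.2]
266 [ 1.4 -0.3]
269 [ 1.7 -0.3]
272 [ 2.  -0.3]
275 [ 2.4 -0.3]
278 [ 2.7 -0.2]
281 [ 3.1 -0.2]
0.078 [219, 218, 217, 215, 216, 217, 216, 216, 216, 215, 215, 214, 213, 212, 212, 211, 212, 210, 186, 128, 103, 76, 59, 57, 55, 54, 58, 78, 108, 117, 117, 117, 117, 116, 115, 115, 117, 119, 141, 201, 218, 219, 219, 218]
0.07 [219, 219, 219, 216, 216, 216, 216, 216, 216, 216, 216, 216, 216, 215, 215, 214, 213, 205, 165, 118, 94, 71, 58, 57, 57, 57, 59, 70, 100, 113, 114, 115, 117, 118, 118, 118, 118, 118, 122, 141, 164, 189, 211, 218]
0.06 [220, 219, 219, 219, 218, 216, 215, 215, 215, 216, 216, 216, 216, 214, 215, 216, 216, 212, 178, 125, 86, 62, 58, 57, 59, 57, 58, 64, 89, 112, 119, 117, 117, 117, 117, 117, 118, 118, 116, 117, 118, 119, 120, 128]
```

Notch at 92°, so I nudge 2° more, then back off and lift.

Request:
apply_moves --steps '[0.15,0,0,1,0.25,0,0,2,0.25,0,0,2,-0.7,0.3,0,0,-0.7,0.3,3,0,-0.7,0.3,7,0,-0.7,0.3,10,0,-0.7,0.3,10,0]'

```text
clock: 6.22
position: [0.492, -0.2048, 0.1609]
ee_rot: [0.007, 0.143, 0.99, -0.003]
contact_force: [1.3, -0.0, 0.4]
width: 0.0
gripper_force: 0.0
```

```bash
python3 look.py pics/t5.png; python3 - <<'E'
from h import *
C=np.array([.5127,-.1422]);y=np.array([-.0676,.9977])
p=get_state()["position"]
for d in (.245,.17,.165):print(d,(C+y*d).round(4),((C+y*d-p[:2])*100).round(2),get_state()["ee_rot"])
E
```

```text
[ 0.49199373 -0.20482572  0.16093812] 251.70428934113286 0.06596006461788533 6.2167
255 [ 0.3 -0.1]
258 [ 0.7 -0.2]
261 [ 1.  -0.3]
264 [ 1.3 -0.3]
267 [ 1.7 -0.3]
270 [ 2.  -0.3]
273 [ 2.4 -0.3]
276 [ 2.7 -0.3]
279 [ 3.1 -0.3]
0.078 [219, 219, 219, 216, 216, 217, 217, 217, 217, 216, 217, 216, 215, 214, 213, 211, 211, 212, 213, 196, 140, 102, 75, 58, 56, 57, 58, 59, 81, 109, 119, 117, 116, 116, 117, 117, 116, 120, 127, 163, 206, 218, 219, 219]
0.07 [219, 219, 220, 220, 217, 215, 216, 216, 216, 216, 216, 216, 217, 216, 216, 215, 214, 213, 208, 169, 117, 94, 69, 59, 59, 57, 57, 59, 74, 101, 114, 118, 118, 117, 118, 120, 120, 120, 120, 120, 128, 168, 209, 219]
0.06 [219, 219, 220, 219, 220, 219, 217, 215, 215, 216, 216, 216, 216, 216, 216, 216, 216, 213, 181, 135, 104, 80, 63, 58, 61, 58, 59, 59, 66, 94, 114, 120, 118, 118, 119, 118, 117, 118, 118, 118, 120, 140, 186, 215]
0.245 [0.4961 0.1022] [ 0.57 30.62] [ 0.00478287  0.14315684  0.98968686 -0.00177601]
0.17 [0.5012 0.0274] [ 1.08 23.14] [ 0.00478287  0.14315684  0.98968686 -0.00177601]
0.165 [0.5015 0.0224] [ 1.11 22.64] [ 0.00478287  0.14315684  0.98968686 -0.00177601]
```

View pics/t5.png

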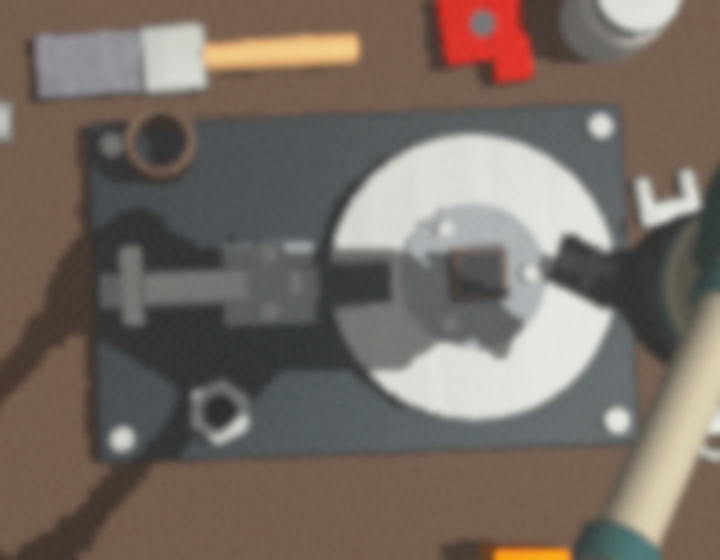

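The notch now sits at about 94° and faces the bar (dark slot at (360,283), in line with the bar). I go over behind the push plate.

Request:
apply_moves --steps '[0.6,30.6,0,-70,0.6,30.6,0,-70,0.6,30.6,0,-70,0.6,30.6,0,-70,0.6,30.6,0,-70,0.6,30.6,0,-70,0.6,30.6,0,-70,0.6,30.6,0,-70]'

```text
clock: 6.93
position: [0.4929, 0.0962, 0.1532]
ee_rot: [-0.0, 0.558, 0.83, -0.0]
contact_force: [1.1, -0.3, -1.0]
width: -0.0001
gripper_force: 0.0
```

Request:
apply_moves --steps '[0,0,0,-7,0,0,0,-13,0,0,0,-13,0,0,0,-13]'

```text
clock: 7.27
position: [0.4931, 0.0946, 0.1534]
ee_rot: [-0.0, 0.645, 0.765, -0.0]
contact_force: [-0.1, 0.4, -0.8]
width: 0.0
gripper_force: 0.0
```

```bash
python3 - <<'E'
from h import *
C=np.array([.5127,-.1422]);y=np.array([-.0676,.9977])
s=get_state();p=s["position"];q=s["ee_rot"];print(p,2*np.degrees(np.arctan2(q[2],q[1])))
print(((C+y*.245-p[:2])*100).round(2))
b=get_image("wrist");cv2.imwrite("pics/w2.png",b[...,::-1])
E
```

```text
[0.49310993 0.09459731 0.15338052] 99.73002221738294
[0.3  0.76]
```

View pics/w2.png

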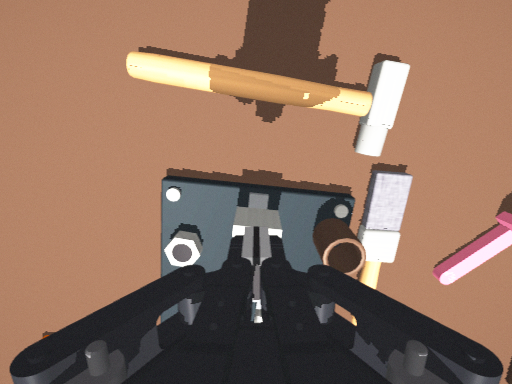

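The wrist view shows the push plate's rear face at columns 233 to 282, with the fingers centred on it at 257. The nut and pipe are clear on either side. I shift back 8 mm, straighten and descend.

Request:
apply_moves --steps '[0.3,0.9,0,-6,0.3,0.9,-3,-6,0.3,0.9,-6,-6,0.3,0.9,-9,-6,0.3,0.9,-11,-6,0.3,0.9,-11,-6,0.3,0.9,-11,-6]'

```text
clock: 7.9
position: [0.4959, 0.1028, 0.0435]
ee_rot: [-0.001, 0.685, 0.729, -0.001]
contact_force: [0.8, -0.2, -0.4]
width: -0.0003
gripper_force: 0.0
```

Request:
apply_moves --steps '[0.05,-1,0,0,0.1,-2,0,0,0.2,-2.8,0,0,0.25,-3.6,0,0,0.3,-4.4,0,0,0.35,-5.2,0,0,0.4,-6,0,0,0.4,-6.2,0,0]'

```text
clock: 8.57
position: [0.5008, 0.0402, 0.0446]
ee_rot: [0.0, 0.685, 0.728, 0.0]
contact_force: [0.4, 3.8, 2.3]
width: 0.0
gripper_force: 1.8
```

Request:
apply_moves --steps '[0,-0.2,0,0,0.05,-0.4,0,0,0.05,-0.6,0,0,0.05,-0.8,0,0,0.05,-0.8,0,0]'

```text
clock: 8.98
position: [0.5009, 0.0332, 0.0442]
ee_rot: [0.0, 0.685, 0.729, -0.0]
contact_force: [0.5, 1.8, 1.4]
width: -0.0
gripper_force: 1.1
```

No stop yet, so I keep going gently.

Request:
apply_moves --steps '[0,-0.15,0,0,0,-0.3,0,0,0,-0.4,0,0,0,-0.4,0,0]'

```text
clock: 9.32
position: [0.5009, 0.0326, 0.0443]
ee_rot: [-0.002, 0.686, 0.728, 0.002]
contact_force: [-0.1, 13.8, 3.1]
width: 0.0
gripper_force: 6.9
```

The force has risen to 14 N and the finger is blocked, which looks like the stop. I press a little more, back off, and look.

Request:
apply_moves --steps '[0,-0.3,0,0,0,-0.3,0,0,0,-0.3,0,0]'

```text
clock: 9.57
position: [0.5009, 0.0325, 0.0445]
ee_rot: [-0.004, 0.687, 0.727, 0.004]
contact_force: [0.3, 24.0, 3.6]
width: 0.0
gripper_force: 12.0
```

Request:
apply_moves --steps '[-0.1,2,0,0,-0.2,4,0,0,-0.3,5.5,0,0,-0.3,5.5,4,0,-0.3,5.5,8,0,-0.3,5.5,12,0,-0.3,9,14,0,-0.3,12,14,0]'

```text
clock: 10.23
position: [0.5018, 0.1462, 0.1897]
ee_rot: [0.004, 0.686, 0.728, 0.004]
contact_force: [1.1, 0.1, 0.1]
width: 0.0002
gripper_force: 0.0
```

```bash
python3 - <<'E'
from h import *
s=get_state();print(s["position"],s["contact_force"])
b=get_image("top")[150:250,210:370];w=get_image("side")[110:260,180:340]
b=cv2.resize(b,(720,450),interpolation=cv2.INTER_CUBIC)
cv2.imwrite("pics/t6.png",b[...,::-1])
w=cv2.resize(w,(640,600),interpolation=cv2.INTER_CUBIC);cv2.imwrite("pics/s6.png",w[...,::-1])
E
```

```text
[0.50175724 0.14615596 0.18970463] [1.09683535 0.09283155 0.08737952]
```

View pics/t6.png

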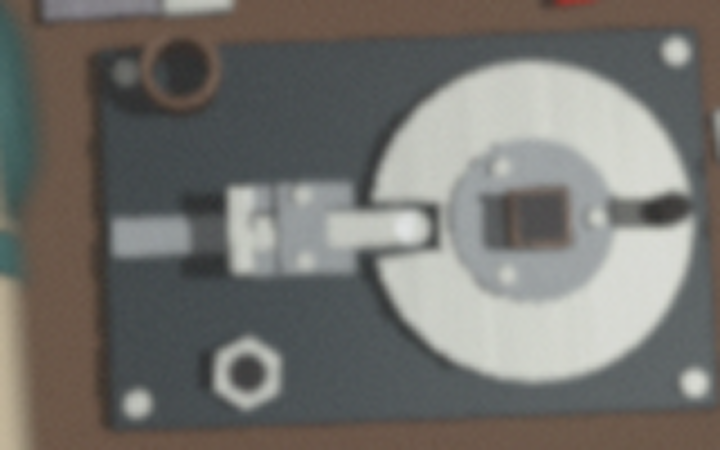

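The bar is in the notch: its nose tip at (430,229) is about 4 mm from the notch floor at (438,229), and the plate at (240,230) is against the guide. The robot is clear, and the pipe and nut have not moved.

```bash
python3 -c "
from rig import *
print(sign_off())"
```

```text
the job is handed in; nothing more can be done
None
```

The turntable is locked: I turned the disc about 146° counter-clockwise until the notch faced the bar, then pushed the bar home until the plate met the guide. The job is handed in with the robot clear of everything; sign-off gave no verdict.

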